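# Cycle two parts drawers and mark the one that binds

### The arm

A 7-joint arm with a two-finger parallel gripper is mounted at the origin on the work surface. World frame = base frame: x ahead of the robot, y to its left, z up, the work surface at z = 0. Lengths are in m, angles in degrees, forces in N, time in s.
With the tool pointing down it reaches from about 0.425 to 0.875 m from the base axis. Payload 4.7 kg.
Tool frame: the origin (TCP) lies on the centre line of the jaws, within the pads' length; the fingertips stand 8 mm ahead of it and the grasp point (between the pads) lies 11 mm behind it; z points along the fingers, y is the direction in which the jaws open and shut (so a half turn about z gives the same grasp; the last joint's range is limited). The gripper opens to 87 mm and grips with 3 to 60 N. Pads are 19 mm wide; open, the fingers measure 117 mm over their backs; the gripper's body (75 mm by 190 mm) begins 51 mm behind the grasp point.
Start: joints at [73.574, 18.392, -4.016, 83.108, 1.295, 78.541, -3.26], TCP at [0.193, -0.621, 0.231] pointing down, gripper open.
Joint ranges: [-163.93, 163.93], [-17.29, 119.83], [-79.2, 71.16], [3.27, 140.29], [-89.18, 269.18], [5.43, 117.66], [-154.24, 154.24]. Speed limits (degrees/s): [147.25, 147.25, 180, 180, 180, 180, 180].

### API

Orientations are given as [roll, pitch, yaw] about the fixed x, y, z axes, in that order (R = Rz(yaw) Ry(pitch) Rx(roll)).
In Python, from cell import status, vision, workorder gives the robot as it stands.
- The arm moves only by the tool step_arm, never from a script. Its argument "series" is a list of rows, each an object of numbers: "ax", "ay", "az": the turn, a rotation vector about the world's x, y, z in degrees; "x", "y", "z": the shift along the world's x, y, z in m; "claw": the opening in per cent of the stroke, from 0 (shut) to 100 (fully open). In form: [{"ax": .., "ay": .., "az": .., "x": .., "y": .., "z": .., "claw": ..}, ...]. A call has 1 to 12 rows; each row is the pose to reach, as a shift and turn from the pose commanded when the call began; what a row does not reach only later rows make up. A row lasts 1/10 s, in which the tool goes at most 50 mm and 8.59 degrees, less where a joint would pass 70% of its speed; a pose out of reach is approached as far as the arm can. A call with a gripper value outside its range is refused whole. The fingers move at their own pace and stop on an object; "squeeze" is the grip in N (left out, the last holds). Time passes only in rows, so rows that repeat a pose let the fingers close. It gives the time, the measured TCP pose, the force and the opening at its end, in the units of the state.
- status.get_obs(): the state, without advancing time (a new reading comes with each control period).
- vision.read_camera(name): name is "scene" or "top" or "wrist"; returns the picture (384x512x3 uint8, red, green, blue); there is no depth.
- vision.camera_params(name): a dict with "fovy" (degrees; the focal length in pixels is half the picture's height over the tangent of half this angle, whatever the lens; pixels are square), "cx", "cy" (the principal point, pixels), "dist" ([k1, k2, p1, p2, k3] as OpenCV has them; the pictures are not rectified), "eye" and "orientation" of the camera in the world; the wrist camera has in their place "tool_from_camera" (4x4, takes a point from camera to tool coordinates, whose origin is the TCP and whose axes are the flange's). Camera axes: x right, y down, z forward; pixel columns grow to the right and rows downward; lengths in m; the calibration is good to about 2 mm. A picture is of the moment at which its call begins: read the wrist's pose just before it. camera_params takes no time and is no camera call.
- workorder.sign_off(): hands the job in, once; it reports no verdict.
The state is a dict: "time_s": time; "qpos": joint angles; "joint_velocities": joint speeds; "effort": joint torques, N m; "tool_pos": TCP position; "tool_rot": TCP orientation; "force": force on the tool from outside, world axes, zero at the start; "wrist_torque": the same for the moment, N m; "grip_width": finger opening in m.
Only numpy, scipy, OpenCV 4.12 (cv2) and the standard library are available. Lean on these libraries where they do the work, as an engineer would, in place of code of your own. Each camera call takes 0.05 s, during which the arm holds its last target.

### The job

Check the drawers of the two green single-drawer units: first the left-hand one (the robot's left), then the right-hand one, pull each out as far as it will go, pause a moment, and push it shut again. One runs out freely to its full 60 mm, the other binds and stops short: only after trying both, stand the orange marker upright on top of the unit that binds, and not on the good one. Leave both drawers shut and do not disturb the jar.

Things in the scene. Friction and masses are not known exactly. Their poses are not given: they have to be found in the camera images.
- unit_a: green steel single-drawer parts unit, 140 (x, depth) x 110 (y, width) x 70 (z, height) mm, flat clear top panel in a green rim; fixed to the bench, yawed up to 0.3 rad. Origin: centre of its underside; -x is its front, z up. Its clear drawer is drawer_a. Looks the same as the other green unit; one stands on the robot's left (y > 0), the other on its right (y < 0), either way round
- drawer_a (a joint): drawer of unit_a, in m: 0 = shut, grows as pulled to unit -x; starts 0 to 6 mm out. Sound: runs 60 mm. Binding: stops dead less than half way. Before that it moves with 2 N, stays where left and pushes shut. White upright pull tab, pinched from above: 12 mm thick (centred on unit y = 0), z 28 to 58 mm, unit x -70 to -110 mm when shut, moving with the drawer
- unit_b: green steel single-drawer parts unit, 140 (x, depth) x 110 (y, width) x 70 (z, height) mm, flat clear top panel in a green rim; fixed to the bench, yawed up to 0.3 rad. Origin: centre of its underside; -x is its front, z up. Its clear drawer is drawer_b. Looks the same as the other green unit; one stands on the robot's left (y > 0), the other on its right (y < 0), either way round
- drawer_b (a joint): drawer of unit_b, in m: 0 = shut, grows as pulled to unit -x; starts 0 to 6 mm out. Sound: runs 60 mm. Binding: stops dead less than half way. Before that it moves with 2 N, stays where left and pushes shut. White upright pull tab, pinched from above: 12 mm thick (centred on unit y = 0), z 28 to 58 mm, unit x -70 to -110 mm when shut, moving with the drawer
- marker: orange plastic reject marker, loose, 95 to 160 g: a round foot 52 mm across and 10 mm high with an upright plate on it, 40 (x) x 10 (y) x 48 (z) mm, top at 58 mm. Origin at the centre of the foot's underside, z up. Stands on the bench on the far left or far right of the units; can be pinched across the plate (y) from above
- jar: closed glass jar of 60 mm diameter and 80 mm height, a bystander standing on the bench on the opposite side from the marker. Origin at the centre of its underside

How it is judged (in metres and radians):
On the way, in this order (a step that is already met when the one before it is completed fails the run):
1. the left-hand drawer is pulled out as far as it goes (past 52 mm if sound, past 19 mm if it binds), the marker not yet moved (distance of marker from where it was at the start of the episode below 0.03 m and ((world y of unit_a above 0 m and value of joint drawer_a above 0.052 m) or (world y of unit_b above 0 m and value of joint drawer_b above 0.019 m))), for 0.1 s.
2. then the right-hand drawer is pulled out as far as it goes, the left-hand one being shut again and the marker not yet moved (distance of marker from where it was at the start of the episode below 0.03 m and ((world y of unit_a above 0 m and value of joint drawer_b above 0.019 m and value of joint drawer_a below 0.008 m) or (world y of unit_b above 0 m and value of joint drawer_a above 0.052 m and value of joint drawer_b below 0.008 m))), for 0.1 s.
At the end, for the whole second after the job is handed in: Both drawers are shut (within 8 mm) and the marker stands upright (within 10 degrees), released and at rest, on top of the unit whose drawer binds, its centre over the unit's top (value of joint each of drawer_a, drawer_b below 0.008 m and x of marker in the frame of unit_b between -0.065 and 0.065 m and y of marker in the frame of unit_b between -0.05 and 0.05 m and z of marker in the frame of unit_b between 0.064 and 0.076 m and angle between marker's own z axis and vertical below 0.17 rad and linear speed of marker below 0.02 m/s); the robot touches nothing.
It fails at once if the marker is put on the good unit (contact force between marker and unit_a above 0.5 N).
It fails at once if the jar is shifted by more than 30 mm or tipped (distance of jar from where it was at the start of the episode above 0.03 m or angle between jar's own z axis and vertical above 0.35 rad).
It also fails if it takes over 64 s, if anything falls off the work surface, if the arm or the gripper's body presses on something with over 40 N, if the wrist force passes 120 N, or if a joint passes its speed limit or range.

## Working session

There is one attempt and no reset: what is moved stays moved. The work goes in short steps, Python scripts to look and compute and a tool call to move; the robot and the scene stay as the last step left them, time stands still between calls to the robot, and variables do not carry over. Pictures are saved under pics/ and viewed, and the job is handed in when it is done.

Besides the shell and the picture viewer there is one more tool, called by a JSON object that holds its "api" and its "payload". step_arm: Moves the arm, as the interface text tells. Its arguments: {"type":"object","properties":{"series":{"type":"array"},"squeeze":{"type":"number"}},"required":["series"]}

```bash
mkdir -p pics; ls; python3 - <<'E'
from cell import status, vision
import cv2
print(status.get_obs())
for n in ("scene","top","wrist"):
    print(n,vision.camera_params(n))
for n in ("scene","top"):
    im=vision.read_camera(n); cv2.imwrite(f"pics/{n}0.png",im[:,:,::-1])
E
```

```text
pics
{'time_s': 0.0, 'qpos': array([73.57493612, 18.44102763, -4.01645096, 83.17680358,  1.29756458,
       78.54098902, -3.26221383]), 'joint_velocities': array([-0.07303697,  0.08688162,  0.01109263, -0.04384184,  0.02240536,
        0.01308433, -0.00335987]), 'effort': array([ 4.96910325e-04, -4.91293788e+01, -4.03623031e-01, -3.12533033e+01,
       -6.39680726e-02,  4.38070914e-02,  1.81966166e-04]), 'tool_pos': array([ 0.19234829, -0.62030611,  0.22942268]), 'tool_rot': array([-1.79886574e+02,  8.06839499e-03,  1.72340345e+01]), 'force': array([0.93664885, 1.24152047, 0.54799505]), 'wrist_torque': array([ 0.04401539, -0.02561191, -0.00495828]), 'grip_width': 0.08669887958958726}
scene {'fovy': 44.73116211937832, 'cx': 252.4305481375659, 'cy': 194.48418399575812, 'dist': array([-0.13330421,  0.        ,  0.        ,  0.        ,  0.        ]), 'eye': array([1.37436637, 0.06926248, 0.84973294]), 'orientation': array([-135.47185072,    0.87168503,   95.43545065])}
top {'fovy': 56.79523946557744, 'cx': 263.4230519813996, 'cy': 190.68273096418702, 'dist': array([-0.0897274,  0.       ,  0.       ,  0.       ,  0.       ]), 'eye': array([4.52420973e-01, 4.30785574e-04, 1.05417619e+00]), 'orientation': array([-174.87114663,   -0.51029819,  -89.12448345])}
wrist {'fovy': 62.78543864183668, 'cx': 252.53587759392983, 'cy': 192.36617999664003, 'dist': array([-0.05554791,  0.        ,  0.        ,  0.        ,  0.        ]), 'tool_from_camera': array([[-3.63936761e-05, -9.66668297e-01, -2.56032033e-01,
         7.13167379e-02],
       [ 9.99999958e-01,  3.87391402e-05, -2.88407557e-04,
        -1.53228294e-04],
       [ 2.88712903e-04, -2.56032033e-01,  9.66668255e-01,
        -1.53699165e-01],
       [ 0.00000000e+00,  0.00000000e+00,  0.00000000e+00,
         1.00000000e+00]])}
```

View pics/top0.png

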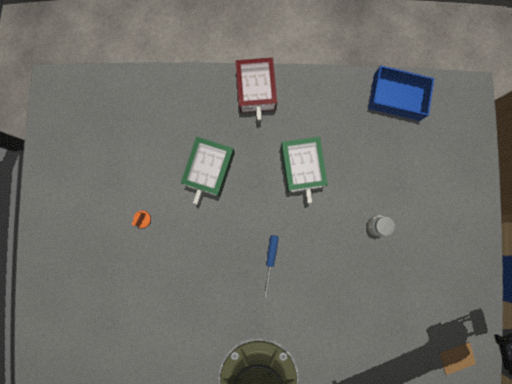

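View pics/scene0.png

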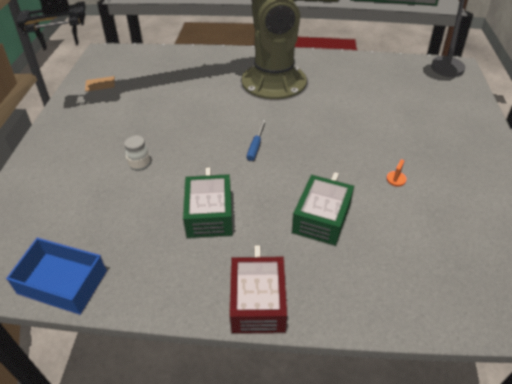

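```bash
cat > h.py <<'E'
import numpy as np, cv2
from scipy.spatial.transform import Rotation as R
from scipy.optimize import minimize
from cell import vision
def cam(n):
    p=vision.camera_params(n); f=192/np.tan(np.radians(p['fovy']/2))
    K=np.array([[f,0,p['cx']],[0,f,p['cy']],[0,0,1]])
    return K,p
def proj(n,P,pose=None):
    K,p=cam(n); P=np.atleast_2d(P).astype(float)
    if n=='wrist':
        T=np.eye(4); T[:3,:3]=R.from_euler('xyz',pose[1],degrees=True).as_matrix(); T[:3,3]=pose[0]
        C=T@p['tool_from_camera']; Rc=C[:3,:3]; e=C[:3,3]
    else: Rc=R.from_euler('xyz',p['orientation'],degrees=True).as_matrix(); e=p['eye']
    Q=(P-e)@Rc
    return cv2.projectPoints(Q,np.zeros(3),np.zeros(3),K,p['dist'])[0][:,0]
def unproj(n,uv,z,pose=None):
    K,p=cam(n)
    if n=='wrist':
        T=np.eye(4); T[:3,:3]=R.from_euler('xyz',pose[1],degrees=True).as_matrix(); T[:3,3]=pose[0]
        C=T@p['tool_from_camera']; Rc=C[:3,:3]; e=C[:3,3]
    else: Rc=R.from_euler('xyz',p['orientation'],degrees=True).as_matrix(); e=p['eye']
    u=cv2.undistortPoints(np.array([[uv]],float),K,p['dist'])[0,0]
    d=Rc@np.array([u[0],u[1],1]); return e+d*(z-e[2])/d[2]
def box(q):
    c,s=np.cos(q[2]),np.sin(q[2])
    return np.array([[q[0]+c*a-s*b,q[1]+s*a+c*b,z] for a in(-.07,.07) for b in(-.055,.055) for z in(0,.07)])
E
cat > fit.py <<'E'
from h import *
ims={n:cv2.imread(f"pics/{n}0.png") for n in("top","scene")}
hulls={}
for n,im in ims.items():
    hsv=cv2.cvtColor(im,cv2.COLOR_BGR2HSV)
    m=cv2.inRange(hsv,(50,110,30),(85,255,255))
    k,l,st,c=cv2.connectedComponentsWithStats(m)
    for i in range(1,k):
        if st[i,4]>150:
            print(n,st[i],c[i])
            hulls.setdefault(n,[]).append(cv2.convexHull(np.argwhere(l==i)[:,::-1].astype(np.float32)))
    for nm,r in(("orange",((5,160,120),(18,255,255))),):
        mm=cv2.inRange(hsv,*r);k2,l2,s2,c2=cv2.connectedComponentsWithStats(mm)
        for i in range(1,k2):
            if s2[i,4]>15: print(n,nm,s2[i],c2[i],unproj(n,c2[i],.01))
S=8
def ras(h,o):
    M=np.zeros((130*S,130*S),np.uint8); cv2.fillConvexPoly(M,np.round((h.reshape(-1,2)-o+.5)*S).astype(np.int32),1); return M
def pick(n,g):
    e=proj(n,[[g[0],g[1],.035]])[0]
    return min(hulls[n],key=lambda h:np.linalg.norm(h.reshape(-1,2).mean(0)-e))
for g in ([.62,.14,-.3],[.62,-.1,.1]):
    for use in(("top",),("scene",),("top","scene")):
        T=[]
        for n in use:
            h=pick(n,g); o=h.reshape(-1,2).mean(0)-65
            # dilate hull by half pixel
            M=cv2.dilate(ras(h,o),np.ones((S+1,S+1),np.uint8)); T.append((n,o,M))
        def cost(q):
            s=0
            for n,o,M in T:
                P=ras(cv2.convexHull(proj(n,box(q)).astype(np.float32)),o)
                s+=np.sum(P!=M)/np.sum(M)
            return s
        best=min((minimize(cost,[g[0],g[1],y],method='Nelder-Mead',options=dict(initial_simplex=[[g[0],g[1],y],[g[0]+.03,g[1],y],[g[0],g[1]+.03,y],[g[0],g[1],y+.1]],xatol=1e-4,fatol=1e-5)) for y in(-.3,-.1,.1,.3)),key=lambda r:r.fun)
        print(use,best.x,best.fun)
E
python3 fit.py
```

```text
top orange [133 211  17  17 166] [141.81325301 218.92771084] [0.45669081 0.35067719 0.01      ]
scene [184 176  47  60 734] [208.59673025 211.21389646]
scene [294 176  59  68 842] [322.5368171  214.04869359]
scene orange [388 161  17  25 224] [396.51785714 176.32142857] [0.45572763 0.35167088 0.01      ]Traceback (most recent call last):
  File "fit.py", line 26, in <module>
    h=pick(n,g); o=h.reshape(-1,2).mean(0)-65
  File "fit.py", line 21, in pick
    return min(hulls[n],key=lambda h:np.linalg.norm(h.reshape(-1,2).mean(0)-e))
               ~~~~~^^^
KeyError: 'top'
```

```bash
python3 - <<'E'
import cv2,numpy as np
a=cv2.imread("pics/top0.png");b=cv2.imread("pics/scene0.png")
c=[cv2.resize(a[125:215,170:340],None,fx=4.5,fy=4.5,interpolation=cv2.INTER_CUBIC),]
cv2.imwrite("pics/topcrop.png",c[0])
cv2.imwrite("pics/scenecrop.png",cv2.resize(b[155:255,170:420],None,fx=3,fy=3,interpolation=cv2.INTER_CUBIC))
h=cv2.cvtColor(a,cv2.COLOR_BGR2HSV); print(h[143,200:215].tolist()); print(h[165,282:292].tolist())
E
```

```text
[[49, 19, 147], [60, 19, 148], [62, 33, 141], [66, 52, 123], [65, 77, 112], [66, 84, 112], [66, 97, 110], [69, 117, 105], [70, 119, 107], [70, 111, 108], [68, 105, 109], [68, 103, 109], [67, 106, 111], [70, 102, 113], [65, 92, 116]]
[[40, 14, 56], [53, 42, 49], [62, 62, 58], [66, 103, 92], [70, 93, 124], [67, 90, 127], [68, 100, 122], [67, 89, 126], [62, 32, 150], [10, 8, 197]]
```

View pics/topcrop.png

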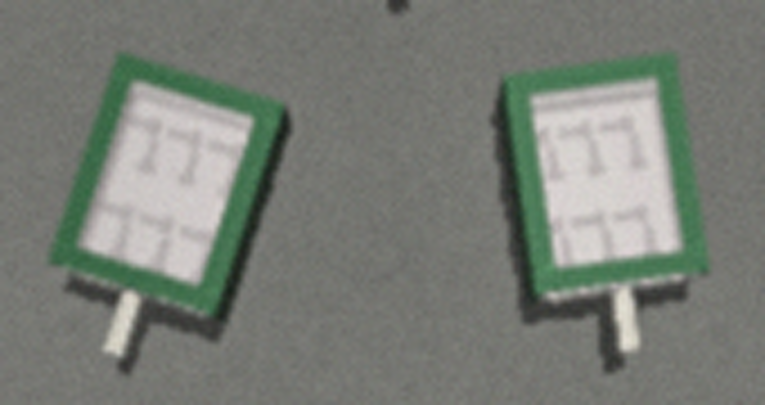

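View pics/scenecrop.png

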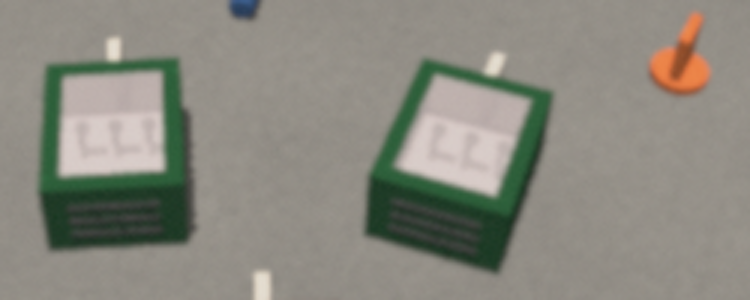

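```bash
python3 - <<'E'
s=open('fit.py').read()
s=s.replace("m=cv2.inRange(hsv,(50,110,30),(85,255,255))","m=cv2.inRange(hsv,(50,55,75) if n=='top' else (50,70,15),(85,255,255))")
s=s.replace("proj(n,box(q))","proj(n,box(q)[1::2] if n=='top' else box(q))")
s=s.replace(",np.ones((S+1,S+1),np.uint8)",",np.ones((3,3),np.uint8)")
open('fit.py','w').write(s)
E
python3 fit.py
```

```text
top [181 137  52  58 740] [206.83378378 165.44864865]
top [282 137  46  54 724] [303.71961326 162.78314917]
top orange [133 211  17  17 166] [141.81325301 218.92771084] [0.45669081 0.35067719 0.01      ]
scene [ 18   0  24  10 209] [29.63636364  4.22966507]
scene [  0   6  23  57 743] [ 9.14401077 34.46433378]
scene [ 184  175   48   62 1141] [208.29623138 210.20333041]
scene [ 293  175   60   69 1187] [321.79612468 213.74894693]
scene orange [388 161  17  25 224] [396.51785714 176.32142857] [0.45572763 0.35167088 0.01      ]
('top',) [ 0.61075848  0.15377611 -0.29696616] 0.009752123446234261
('scene',) [ 0.60883669  0.15298206 -0.24891816] 0.06786271872248242
('top', 'scene') [ 0.61064189  0.15395058 -0.28564602] 0.09584384183488018
('top',) [ 0.6211445  -0.11976914  0.15774542] 0.01577228858635047
('scene',) [ 0.61792528 -0.12137012  0.17650335] 0.06499418884825807Traceback (most recent call last):
  File "fit.py", line 35, in <module>
    best=min((minimize(cost,[g[0],g[1],y],method='Nelder-Mead',options=dict(initial_simplex=[[g[0],g[1],y],[g[0]+.03,g[1],y],[g[0],g[1]+.03,y],[g[0]
[... 503 characters left out ...]
^^^^^^^^^^^^^^^^^^^^^^^^^^^^^^^^
    res = _minimize_neldermead(fun, x0, args, callback, bounds=bounds,
                               **options)
    fsim[j] = func(sim[j])
              ~~~~^^^^^^^^
    fx = function(np.copy(x), *(wrapper_args + args))
  File "fit.py", line 32, in cost
    P=ras(cv2.convexHull(proj(n,box(q)[1::2] if n=='top' else box(q)).astype(np.float32)),o)
                         ~~~~^^^^^^^^^^^^^^^^^^^^^^^^^^^^^^^^^^^^^^^^
  File "h.py", line 10, in proj
    K,p=cam(n); P=np.atleast_2d(P).astype(float)
        ~~~^^^
  File "h.py", line 6, in cam
    p=vision.camera_params(n); f=192/np.tan(np.radians(p['fovy']/2))
ValueError: time passes only in moves, steps and waits
```

```bash
python3 - <<'E'
import pickle
from cell import vision
d={n:vision.camera_params(n) for n in("top","scene","wrist")}
pickle.dump(d,open('cams.pkl','wb'))
s=open('h.py').read().replace("from cell import vision","import pickle\nCAMS=pickle.load(open('cams.pkl','rb'))").replace("vision.camera_params(n)","CAMS[n]")
open('h.py','w').write(s)
E
python3 - <<'E'
from h import *
U={'L':(.6108,.1538,-.297),'R':(.6211,-.1198,.158)}
im=cv2.imread('pics/top0.png')
for k,(x,y,a) in U.items():
    c,s=np.cos(a),np.sin(a); Rm=np.array([[c,-s],[s,c]])
    # sample brightness along tab axis at z=58, project
    for yy in(-.003,0,.003):
        pr=[]
        for ux in np.arange(-.09,-.135,-.003):
            w=Rm@[ux,yy]+[x,y]; p=proj('top',[[w[0],w[1],.058]])[0]
            pr.append(int(cv2.getRectSubPix(im,(1,1),tuple(map(float,p)))[0,0,1]))
        print(k,yy,pr)
    print(k,'tip',Rm.T@(unproj('top',(195.6,202.8) if k=='L' else (309.6,202.8),.058)[:2]-[x,y]))
    for ux in(-.095,-.1): print(ux,Rm@[ux,0]+[x,y], np.degrees(a))
print('jar',unproj('top',(381,227),.08))
g=cv2.imread('pics/top0.png')[200:240,120:165]
cv2.imwrite('pics/mk.png',cv2.resize(g,None,fx=12,fy=12,interpolation=cv2.INTER_CUBIC))
E
```

```text
L -0.003 [207, 203, 200, 206, 203, 198, 200, 171, 124, 114, 115, 123, 122, 121, 117, 118]
L 0 [206, 207, 205, 204, 208, 205, 201, 166, 127, 118, 118, 119, 122, 120, 119, 118]
L 0.003 [191, 192, 194, 192, 193, 196, 195, 168, 131, 118, 119, 120, 118, 119, 121, 118]
L tip [-0.11006226 -0.00299486]
-0.095 [0.51995922 0.18160202] -17.01684651538545
-0.1 [0.51517813 0.18306529] -17.01684651538545
R -0.003 [204, 201, 199, 204, 207, 209, 200, 165, 130, 120, 123, 117, 118, 120, 119, 122]
R 0 [214, 212, 212, 211, 212, 218, 207, 175, 132, 121, 121, 116, 117, 116, 117, 115]
R 0.003 [209, 192, 187, 191, 204, 209, 202, 165, 119, 109, 112, 121, 119, 114, 117, 118]
R tip [-1.12714899e-01 -7.30399933e-05]
-0.095 [ 0.52728333 -0.13474763] 9.052733163067007
-0.1 [ 0.52234561 -0.13553434] 9.052733163067007
jar [ 0.44431448 -0.33382193  0.08      ]
```

View pics/mk.png

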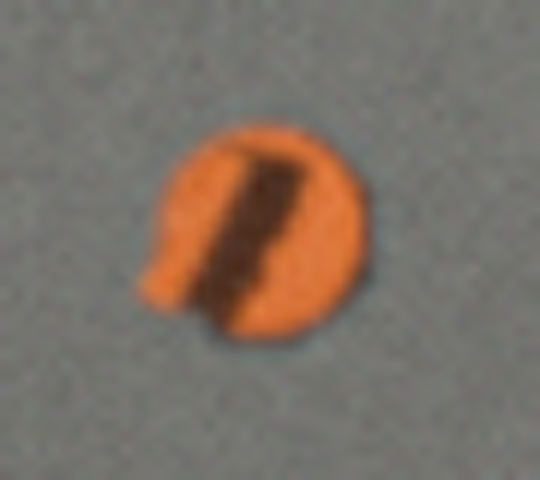

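{"api": "step_arm", "payload": {"series": [{"x": 0.03,"y": 0.04,"az": 8},{"x": 0.06,"y": 0.08,"az": 16},{"x": 0.09,"y": 0.12,"az": 24},{"x": 0.12,"y": 0.16,"az": 32},{"x": 0.15,"y": 0.2,"az": 40},{"x": 0.18,"y": 0.24,"az": 48},{"x": 0.21,"y": 0.28,"az": 56},{"x": 0.24,"y": 0.32,"az": 64}]}}

```text
invalid input
```

The tabs lie on the unit axes with their tips at about -112 mm, so both drawers start nearly shut. I'll resend the move with every field filled in.

{"api": "step_arm", "payload": {"series": [{"ax": 0,"ay": 0,"az": 8,"x": 0.03,"y": 0.04,"z": 0,"claw": 100},{"ax": 0,"ay": 0,"az": 16,"x": 0.06,"y": 0.08,"z": 0,"claw": 100},{"ax": 0,"ay": 0,"az": 24,"x": 0.09,"y": 0.12,"z": 0,"claw": 100},{"ax": 0,"ay": 0,"az": 32,"x": 0.12,"y": 0.16,"z": 0,"claw": 100},{"ax": 0,"ay": 0,"az": 40,"x": 0.15,"y": 0.2,"z": 0,"claw": 100},{"ax": 0,"ay": 0,"az": 48,"x": 0.18,"y": 0.24,"z": 0,"claw": 100},{"ax": 0,"ay": 0,"az": 56,"x": 0.21,"y": 0.28,"z": 0,"claw": 100},{"ax": 0,"ay": 0,"az": 64,"x": 0.24,"y": 0.32,"z": 0,"claw": 100},{"ax": 0,"ay": 0,"az": 64,"x": 0.24,"y": 0.32,"z": 0,"claw": 100}]}}

```text
time_s: 1.0
tool_pos: [0.4375, -0.2928, 0.2308]
tool_rot: [179.9, -0.2, 82.1]
force: [-0.1, -0.7, 0.0]
grip_width: 0.087
```

```bash
python3 -c "
from cell import status
o=status.get_obs()
for k in ('time_s','qpos','tool_pos','tool_rot','force'):print(k,o[k])"
```

```text
time_s 1.0
qpos [ 55.2263605    4.57833209 -25.35760246  99.85007097   1.7915783
  75.97700293  21.6167389 ]
tool_pos [ 0.43749203 -0.29278517  0.23079561]
tool_rot [179.87939607  -0.18945271  82.1103263 ]
force [-0.123059   -0.71139261  0.04397884]
```

{"api": "step_arm", "payload": {"series": [{"ax": 0,"ay": 0,"az": 8,"x": 0.008,"y": 0.046,"z": 0,"claw": 100},{"ax": 0,"ay": 0,"az": 16,"x": 0.016,"y": 0.092,"z": 0,"claw": 100},{"ax": 0,"ay": 0,"az": 24,"x": 0.024,"y": 0.138,"z": 0,"claw": 100},{"ax": 0,"ay": 0,"az": 32,"x": 0.032,"y": 0.184,"z": 0,"claw": 100},{"ax": 0,"ay": 0,"az": 40,"x": 0.04,"y": 0.23,"z": 0,"claw": 100},{"ax": 0,"ay": 0,"az": 48,"x": 0.048,"y": 0.276,"z": -0.01,"claw": 100},{"ax": 0,"ay": 0,"az": 56,"x": 0.056,"y": 0.322,"z": -0.02,"claw": 100},{"ax": 0,"ay": 0,"az": 64,"x": 0.064,"y": 0.368,"z": -0.03,"claw": 100},{"ax": 0,"ay": 0,"az": 72,"x": 0.072,"y": 0.414,"z": -0.04,"claw": 100},{"ax": 0,"ay": 0,"az": 80,"x": 0.08,"y": 0.46,"z": -0.05,"claw": 100},{"ax": 0,"ay": 0,"az": 81,"x": 0.083,"y": 0.477,"z": -0.05,"claw": 100},{"ax": 0,"ay": 0,"az": 81,"x": 0.083,"y": 0.477,"z": -0.05,"claw": 100}]}}

```text
time_s: 2.2
tool_pos: [0.5146, 0.1798, 0.18]
tool_rot: [179.9, -0.1, 162.6]
force: [0.8, -0.1, -0.7]
grip_width: 0.0864
```

```bash
cat > look.py <<'E'
import sys,cv2,numpy as np
from cell import status,vision
from h import *
o=status.get_obs()
for k in ('time_s','qpos','tool_pos','tool_rot','force'):print(k,np.round(o[k],4))
for n in sys.argv[2:]:
    im=vision.read_camera(n); cv2.imwrite(f'pics/{n}{sys.argv[1]}.png',im[:,:,::-1])
np.savez(f'pics/pose{sys.argv[1]}.npz',p=o['tool_pos'],r=o['tool_rot'])
E
python3 look.py 1 wrist
```

```text
time_s 2.2
qpos [ 24.4704  13.2055 -52.1953 100.5754  10.787   71.562   42.1287]
tool_pos [0.5146 0.1798 0.18  ]
tool_rot [ 1.798869e+02 -1.296000e-01  1.625586e+02]
force [ 0.8249 -0.1475 -0.6831]
```

View pics/wrist1.png

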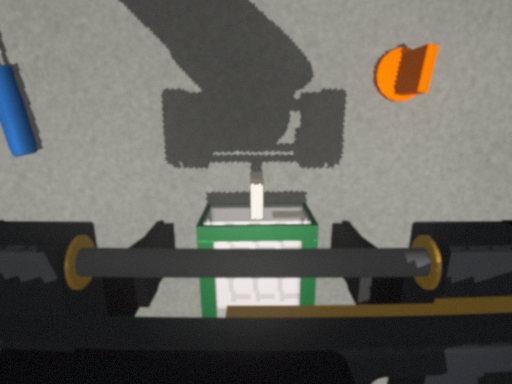

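```bash
python3 - <<'E'
from h import *
d=np.load('pics/pose1.npz'); pose=(d['p'],d['r'])
im=cv2.imread('pics/wrist1.png'); print(im[200,245:270,1].tolist()); print(im[215,245:270,1].tolist()); print(im[168:224,257,1].tolist())
x,y,a=.6108,.1538,-.297
c,s=np.cos(a),np.sin(a); Rm=np.array([[c,-s],[s,c]])
for uv in((257,184),(257,200),(257,218)):
    w=unproj('wrist',uv,.058,pose); print(w,Rm.T@(w[:2]-[x,y]))
print(proj('wrist',[[*(Rm@[ux,0]+[x,y]),.058] for ux in(-.11,-.09,-.07)],pose))
# rim corners
for uv in((197,226),(318,226)): print(Rm.T@(unproj('wrist',uv,.07,pose)[:2]-[x,y]))
E
```

```text
[85, 87, 83, 85, 104, 159, 220, 240, 244, 245, 245, 245, 245, 244, 244, 244, 240, 217, 153, 98, 83, 83, 84, 86, 86]
[166, 166, 165, 165, 163, 179, 218, 239, 244, 244, 244, 244, 243, 243, 243, 242, 238, 219, 179, 163, 163, 166, 164, 164, 166]
[80, 83, 87, 90, 102, 106, 103, 106, 104, 110, 115, 118, 120, 122, 122, 139, 191, 233, 244, 245, 245, 245, 245, 244, 245, 245, 245, 245, 245, 246, 245, 245, 245, 244, 244, 244, 244, 244, 244, 244, 244, 244, 244, 244, 244, 244, 244, 243, 243, 240, 228, 198, 183, 201, 219, 200]
[0.50973992 0.18556154 0.058     ] [-0.10593065  0.00079545]
[0.5240549  0.18112005 0.058     ] [-0.09094258  0.00073774]
[0.54063441 0.17597744 0.058     ] [-0.07358395  0.00067233]
[[256.09561843 179.58898056]
 [256.19606504 200.99814801]
 [256.29119919 221.65149699]]
[-0.07063001 -0.05315848]
[-0.06973217  0.05509583]
```

{"api": "step_arm", "payload": {"series": [{"ax": 0,"ay": 0,"az": 0.4,"x": 0.01,"y": 0.0015,"z": -0.03,"claw": 50},{"ax": 0,"ay": 0,"az": 0.4,"x": 0.01,"y": 0.0015,"z": -0.07,"claw": 50},{"ax": 0,"ay": 0,"az": 0.4,"x": 0.01,"y": 0.0015,"z": -0.11,"claw": 50},{"ax": 0,"ay": 0,"az": 0.4,"x": 0.01,"y": 0.0015,"z": -0.14,"claw": 50},{"ax": 0,"ay": 0,"az": 0.4,"x": 0.01,"y": 0.0015,"z": -0.144,"claw": 50},{"ax": 0,"ay": 0,"az": 0.4,"x": 0.01,"y": 0.0015,"z": -0.144,"claw": 50}]}}

```text
time_s: 2.85
tool_pos: [0.5256, 0.1759, 0.0365]
tool_rot: [-179.9, -0.0, 162.5]
force: [0.0, -0.0, 0.2]
grip_width: 0.0477
```

{"api": "step_arm", "payload": {"series": [{"ax": 0,"ay": 0,"az": 0,"x": 0,"y": 0,"z": 0,"claw": 0},{"ax": 0,"ay": 0,"az": 0,"x": 0,"y": 0,"z": 0,"claw": 0},{"ax": 0,"ay": 0,"az": 0,"x": 0,"y": 0,"z": 0,"claw": 0},{"ax": 0,"ay": 0,"az": 0,"x": 0,"y": 0,"z": 0,"claw": 0},{"ax": 0,"ay": 0,"az": 0,"x": 0,"y": 0,"z": 0,"claw": 0},{"ax": 0,"ay": 0,"az": 0,"x": 0,"y": 0,"z": 0,"claw": 0}], "squeeze": 20}}

```text
time_s: 3.45
tool_pos: [0.5267, 0.1801, 0.0374]
tool_rot: [179.7, 0.1, 162.7]
force: [2.5, 4.2, -1.3]
grip_width: 0.0122
```

{"api": "step_arm", "payload": {"series": [{"ax": 0,"ay": 0,"az": 0,"x": -0.0038,"y": 0.0012,"z": 0,"claw": 0},{"ax": 0,"ay": 0,"az": 0,"x": -0.0076,"y": 0.0023,"z": 0,"claw": 0},{"ax": 0,"ay": 0,"az": 0,"x": -0.0115,"y": 0.0035,"z": 0,"claw": 0},{"ax": 0,"ay": 0,"az": 0,"x": -0.0153,"y": 0.0047,"z": 0,"claw": 0},{"ax": 0,"ay": 0,"az": 0,"x": -0.0191,"y": 0.0059,"z": 0,"claw": 0},{"ax": 0,"ay": 0,"az": 0,"x": -0.0191,"y": 0.0059,"z": 0,"claw": 0}]}}

```text
time_s: 4.05
tool_pos: [0.5068, 0.186, 0.0374]
tool_rot: [179.8, 0.1, 162.8]
force: [0.7, 5.6, -0.2]
grip_width: 0.0119
```

{"api": "step_arm", "payload": {"series": [{"ax": 0,"ay": 0,"az": 0,"x": -0.0038,"y": 0.0012,"z": 0,"claw": 0},{"ax": 0,"ay": 0,"az": 0,"x": -0.0076,"y": 0.0023,"z": 0,"claw": 0},{"ax": 0,"ay": 0,"az": 0,"x": -0.0115,"y": 0.0035,"z": 0,"claw": 0},{"ax": 0,"ay": 0,"az": 0,"x": -0.0115,"y": 0.0035,"z": 0,"claw": 0},{"ax": 0,"ay": 0,"az": 0,"x": -0.0115,"y": 0.0035,"z": 0,"claw": 0}]}}

```text
time_s: 4.55
tool_pos: [0.4955, 0.1895, 0.0373]
tool_rot: [179.8, 0.1, 162.7]
force: [0.4, 4.6, 0.1]
grip_width: 0.0117
```

Left has run 33 mm with little force, past half way. I'll keep pulling.

{"api": "step_arm", "payload": {"series": [{"ax": 0,"ay": 0,"az": 0,"x": -0.0048,"y": 0.0015,"z": 0,"claw": 0},{"ax": 0,"ay": 0,"az": 0,"x": -0.0096,"y": 0.0029,"z": 0,"claw": 0},{"ax": 0,"ay": 0,"az": 0,"x": -0.0143,"y": 0.0044,"z": 0,"claw": 0},{"ax": 0,"ay": 0,"az": 0,"x": -0.0191,"y": 0.0059,"z": 0,"claw": 0},{"ax": 0,"ay": 0,"az": 0,"x": -0.022,"y": 0.0067,"z": 0,"claw": 0},{"ax": 0,"ay": 0,"az": 0,"x": -0.022,"y": 0.0067,"z": 0,"claw": 0}]}}

```text
time_s: 5.15
tool_pos: [0.4736, 0.1961, 0.0373]
tool_rot: [179.8, 0.1, 162.7]
force: [0.5, 6.4, -0.8]
grip_width: 0.0119
```

{"api": "step_arm", "payload": {"series": [{"ax": 0,"ay": 0,"az": 0,"x": -0.0019,"y": 0.0006,"z": 0,"claw": 0},{"ax": 0,"ay": 0,"az": 0,"x": -0.0029,"y": 0.0009,"z": 0,"claw": 0},{"ax": 0,"ay": 0,"az": 0,"x": -0.0029,"y": 0.0009,"z": 0,"claw": 0},{"ax": 0,"ay": 0,"az": 0,"x": -0.0029,"y": 0.0009,"z": 0,"claw": 0}]}}

```text
time_s: 5.55
tool_pos: [0.4711, 0.1968, 0.0373]
tool_rot: [179.8, 0.1, 162.7]
force: [3.7, 5.5, -1.2]
grip_width: 0.012
```

```bash
python3 look.py 2 top
```

```text
time_s 5.55
qpos [ 19.4349  19.2047 -50.4665 113.3315  17.8741  55.2575  32.9499]
tool_pos [0.4711 0.1968 0.0373]
tool_rot [1.797649e+02 1.005000e-01 1.627140e+02]
force [ 3.6657  5.4651 -1.1711]
```

View pics/top2.png

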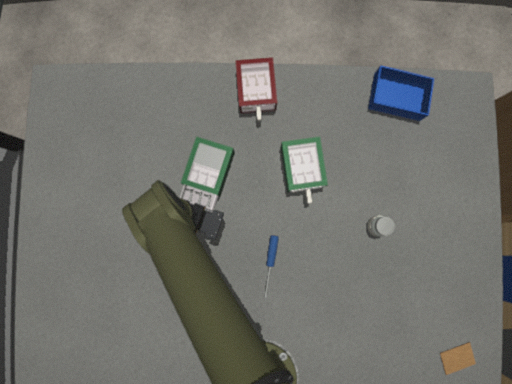

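The drawer is drawn fully out: the white tray shows below the rim at about (200,197). Total travel is 58 mm, with resistance starting at the end, so the left unit is sound. Now I'll push it shut.

{"api": "step_arm", "payload": {"series": [{"ax": 0,"ay": 0,"az": 0,"x": 0.0057,"y": -0.0018,"z": 0,"claw": 0},{"ax": 0,"ay": 0,"az": 0,"x": 0.0115,"y": -0.0035,"z": 0,"claw": 0},{"ax": 0,"ay": 0,"az": 0,"x": 0.0172,"y": -0.0053,"z": 0,"claw": 0},{"ax": 0,"ay": 0,"az": 0,"x": 0.0229,"y": -0.007,"z": 0,"claw": 0},{"ax": 0,"ay": 0,"az": 0,"x": 0.0287,"y": -0.0088,"z": 0,"claw": 0},{"ax": 0,"ay": 0,"az": 0,"x": 0.0344,"y": -0.0105,"z": 0,"claw": 0},{"ax": 0,"ay": 0,"az": 0,"x": 0.0402,"y": -0.0123,"z": 0,"claw": 0},{"ax": 0,"ay": 0,"az": 0,"x": 0.0459,"y": -0.014,"z": 0,"claw": 0},{"ax": 0,"ay": 0,"az": 0,"x": 0.0497,"y": -0.0152,"z": 0,"claw": 0},{"ax": 0,"ay": 0,"az": 0,"x": 0.0535,"y": -0.0164,"z": 0,"claw": 0},{"ax": 0,"ay": 0,"az": 0,"x": 0.0555,"y": -0.017,"z": 0,"claw": 0},{"ax": 0,"ay": 0,"az": 0,"x": 0.0555,"y": -0.017,"z": 0,"claw": 0}]}}

```text
time_s: 6.8
tool_pos: [0.5263, 0.1801, 0.0373]
tool_rot: [179.8, 0.0, 162.7]
force: [1.7, 5.7, 0.0]
grip_width: 0.0121
```

{"api": "step_arm", "payload": {"series": [{"ax": 0,"ay": 0,"az": 0,"x": 0.0019,"y": -0.0006,"z": 0,"claw": 0},{"ax": 0,"ay": 0,"az": 0,"x": 0.0029,"y": -0.0009,"z": 0,"claw": 0},{"ax": 0,"ay": 0,"az": 0,"x": 0.0029,"y": -0.0009,"z": 0,"claw": 0}]}}

```text
time_s: 7.1
tool_pos: [0.5282, 0.1796, 0.0373]
tool_rot: [179.8, -0.0, 162.8]
force: [-1.6, 5.6, 2.1]
grip_width: 0.0118
```

{"api": "step_arm", "payload": {"series": [{"ax": 0,"ay": 0,"az": 0,"x": 0,"y": 0,"z": 0,"claw": 50},{"ax": 0,"ay": 0,"az": 0,"x": 0,"y": 0,"z": 0,"claw": 50},{"ax": 0,"ay": 0,"az": 0,"x": 0,"y": 0,"z": 0,"claw": 50},{"ax": 0,"ay": 0,"az": 0,"x": 0,"y": 0,"z": 0,"claw": 50},{"ax": 0,"ay": 0,"az": 0,"x": 0,"y": 0,"z": 0.04,"claw": 50},{"ax": 0,"ay": 0,"az": 0,"x": 0,"y": 0,"z": 0.08,"claw": 50},{"ax": 0,"ay": 0,"az": 0,"x": -0.01,"y": 0,"z": 0.12,"claw": 50},{"ax": 0,"ay": 0,"az": 0,"x": -0.01,"y": 0,"z": 0.144,"claw": 50},{"ax": 0,"ay": 0,"az": 0,"x": -0.01,"y": 0,"z": 0.144,"claw": 50}]}}

```text
time_s: 8.0
tool_pos: [0.5206, 0.1773, 0.1845]
tool_rot: [179.9, 0.4, 162.6]
force: [-0.1, -0.7, 0.2]
grip_width: 0.0433
```

```bash
python3 look.py 3 wrist
```

```text
time_s 8.0
qpos [ 24.9527  13.4017 -52.5977  99.9592  11.3512  71.7754  42.2003]
tool_pos [0.5206 0.1773 0.1845]
tool_rot [179.8649   0.3751 162.6029]
force [-0.0919 -0.7445  0.2242]
```

View pics/wrist3.png

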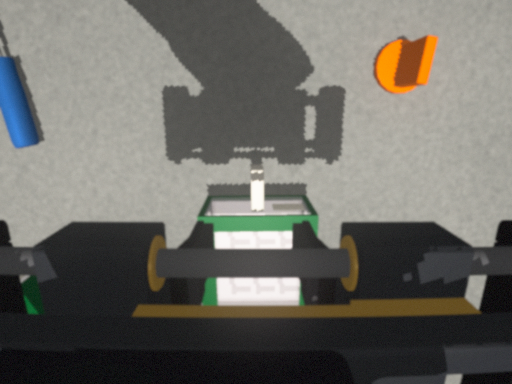

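```bash
python3 - <<'E'
from h import *
d=np.load('pics/pose3.npz'); pose=(d['p'],d['r'])
im=cv2.imread('pics/wrist3.png'); print(im[160:220,257,1].tolist())
x,y,a=.6108,.1538,-.297
c,s=np.cos(a),np.sin(a); Rm=np.array([[c,-s],[s,c]])
for v in (176,178,180,182,212,214,216): print(v,Rm.T@(unproj('wrist',(257,v),.058,pose)[:2]-[x,y]),Rm.T@(unproj('wrist',(257,v),.07,pose)[:2]-[x,y]))
E
```

```text
[89, 90, 93, 93, 102, 111, 114, 119, 126, 153, 193, 206, 187, 154, 136, 136, 132, 134, 143, 178, 229, 247, 251, 252, 252, 252, 252, 252, 252, 252, 252, 252, 252, 252, 252, 252, 252, 252, 252, 252, 252, 251, 251, 251, 251, 252, 251, 251, 249, 239, 219, 194, 193, 213, 216, 169, 141, 159, 165, 166]
176 [-0.10483371  0.00027286] [-1.07436513e-01  9.13417415e-05]
178 [-0.10297332  0.00026726] [-1.05655945e-01  8.59784234e-05]
180 [-0.10110675  0.00026165] [-1.03869458e-01  8.06147839e-05]
182 [-0.09923393  0.00025605] [-1.02076998e-01  7.52507431e-05]
212 [-0.07035298  0.00017187] [-7.44351760e-02 -5.31091298e-06]
214 [-0.06837222  0.00016625] [-7.25393952e-02 -1.06918724e-05]
216 [-0.06638417  0.00016063] [-7.06366416e-02 -1.60745260e-05]
```

{"api": "step_arm", "payload": {"series": [{"ax": 0,"ay": 0,"az": 3.5,"x": 0,"y": -0.04,"z": 0,"claw": 50},{"ax": 0,"ay": 0,"az": 7,"x": 0,"y": -0.08,"z": 0,"claw": 50},{"ax": 0,"ay": 0,"az": 10.5,"x": 0,"y": -0.12,"z": 0,"claw": 50},{"ax": 0,"ay": 0,"az": 14,"x": 0,"y": -0.16,"z": 0,"claw": 50},{"ax": 0,"ay": 0,"az": 17.5,"x": 0,"y": -0.2,"z": 0,"claw": 50},{"ax": 0,"ay": 0,"az": 21,"x": 0,"y": -0.24,"z": 0,"claw": 50},{"ax": 0,"ay": 0,"az": 24.5,"x": 0,"y": -0.28,"z": 0,"claw": 50},{"ax": 0,"ay": 0,"az": 26.4,"x": 0,"y": -0.311,"z": 0,"claw": 50},{"ax": 0,"ay": 0,"az": 26.4,"x": 0,"y": -0.311,"z": 0,"claw": 50},{"ax": 0,"ay": 0,"az": 26.4,"x": 0,"y": -0.311,"z": 0,"claw": 50},{"ax": 0,"ay": 0,"az": 26.4,"x": 0,"y": -0.311,"z": 0,"claw": 50}]}}

```text
time_s: 9.15
tool_pos: [0.5181, -0.1328, 0.1797]
tool_rot: [179.9, -0.1, -170.9]
force: [-0.4, 0.3, 0.1]
grip_width: 0.0436
```

```bash
python3 look.py 4 wrist top; python3 - <<'E'
from h import *
d=np.load('pics/pose4.npz'); pose=(d['p'],d['r'])
im=cv2.imread('pics/wrist4.png')
print(im[200,235:280,1].tolist())
x,y,a=.6211,-.1198,.158
c,s=np.cos(a),np.sin(a); Rm=np.array([[c,-s],[s,c]])
print(proj('wrist',[[*(Rm@[ux,0]+[x,y]),.058] for ux in(-.11,-.09,-.07)],pose))
for uv in((257,180),(257,190),(257,200)):print(Rm.T@(unproj('wrist',uv,.058,pose)[:2]-[x,y]))
E
```

```text
time_s 9.15
qpos [ 52.3992  10.1141 -44.6986 102.0787   7.437   70.9352 104.81  ]
tool_pos [ 0.5181 -0.1328  0.1797]
tool_rot [ 1.799082e+02 -6.540000e-02 -1.708866e+02]
force [-0.3543  0.3245  0.1367]
[91, 95, 94, 94, 98, 110, 172, 235, 250, 252, 252, 252, 252, 252, 252, 252, 252, 250, 241, 201, 136, 105, 98, 98, 97, 95, 95, 94, 95, 96, 95, 96, 97, 94, 93, 96, 93, 98, 94, 96, 94, 95, 97, 97, 97]
[[248.78835169 184.08948361]
 [248.8325836  205.36016463]
 [248.87703546 225.8724783 ]]
[-0.11377013  0.00736732]
[-0.10451916  0.0074099 ]
[-0.0951129   0.00745365]
```

View pics/wrist4.png

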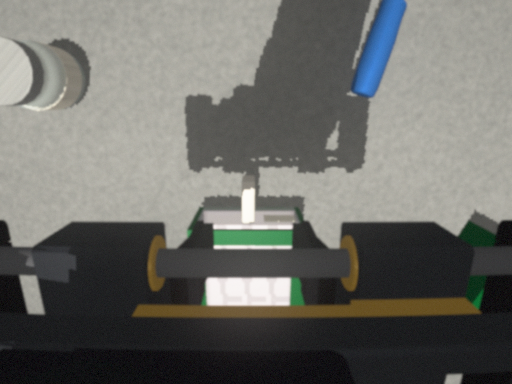

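View pics/top4.png

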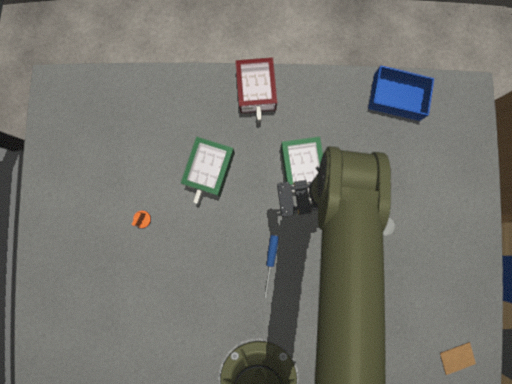

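The tab is centred at column 248, with 249 predicted. The left drawer looks shut, and the jar and marker are where they were. I'll go down and grip.

{"api": "step_arm", "payload": {"series": [{"ax": 0,"ay": 0,"az": 0,"x": 0.014,"y": -0.001,"z": -0.03,"claw": 50},{"ax": 0,"ay": 0,"az": 0,"x": 0.014,"y": -0.001,"z": -0.07,"claw": 50},{"ax": 0,"ay": 0,"az": 0,"x": 0.014,"y": -0.001,"z": -0.11,"claw": 50},{"ax": 0,"ay": 0,"az": 0,"x": 0.014,"y": -0.001,"z": -0.14,"claw": 50},{"ax": 0,"ay": 0,"az": 0,"x": 0.014,"y": -0.001,"z": -0.143,"claw": 50},{"ax": 0,"ay": 0,"az": 0,"x": 0.014,"y": -0.001,"z": -0.143,"claw": 50}]}}

```text
time_s: 9.85
tool_pos: [0.5325, -0.1342, 0.0376]
tool_rot: [179.9, -0.0, -170.9]
force: [0.7, 0.4, 0.4]
grip_width: 0.0434
```

{"api": "step_arm", "payload": {"series": [{"ax": 0,"ay": 0,"az": 0,"x": 0,"y": 0,"z": 0,"claw": 0},{"ax": 0,"ay": 0,"az": 0,"x": 0,"y": 0,"z": 0,"claw": 0},{"ax": 0,"ay": 0,"az": 0,"x": 0,"y": 0,"z": 0,"claw": 0},{"ax": 0,"ay": 0,"az": 0,"x": 0,"y": 0,"z": 0,"claw": 0},{"ax": 0,"ay": 0,"az": 0,"x": 0,"y": 0,"z": 0,"claw": 0},{"ax": 0,"ay": 0,"az": 0,"x": 0,"y": 0,"z": 0,"claw": 0}]}}

```text
time_s: 10.45
tool_pos: [0.5326, -0.1346, 0.0381]
tool_rot: [180.0, 0.0, -171.0]
force: [-1.0, 2.1, 4.8]
grip_width: 0.0118
```

Pull direction is (-0.9875, -0.157). I'll start with 16 mm.

{"api": "step_arm", "payload": {"series": [{"ax": 0,"ay": 0,"az": 0,"x": -0.004,"y": -0.0006,"z": 0,"claw": 0},{"ax": 0,"ay": 0,"az": 0,"x": -0.008,"y": -0.0013,"z": 0,"claw": 0},{"ax": 0,"ay": 0,"az": 0,"x": -0.012,"y": -0.0019,"z": 0,"claw": 0},{"ax": 0,"ay": 0,"az": 0,"x": -0.016,"y": -0.0025,"z": 0,"claw": 0},{"ax": 0,"ay": 0,"az": 0,"x": -0.016,"y": -0.0025,"z": 0,"claw": 0}]}}

```text
time_s: 10.95
tool_pos: [0.516, -0.1373, 0.038]
tool_rot: [180.0, -0.0, -171.0]
force: [-1.1, 4.4, 6.9]
grip_width: 0.0117
```

{"api": "step_arm", "payload": {"series": [{"ax": 0,"ay": 0,"az": 0,"x": -0.002,"y": -0.0003,"z": 0,"claw": 0},{"ax": 0,"ay": 0,"az": 0,"x": -0.004,"y": -0.0006,"z": 0,"claw": 0},{"ax": 0,"ay": 0,"az": 0,"x": -0.005,"y": -0.0008,"z": 0,"claw": 0},{"ax": 0,"ay": 0,"az": 0,"x": -0.005,"y": -0.0008,"z": 0,"claw": 0}]}}

```text
time_s: 11.35
tool_pos: [0.5115, -0.138, 0.038]
tool_rot: [180.0, 0.0, -171.0]
force: [0.3, 4.7, 6.3]
grip_width: 0.0119
```

{"api": "step_arm", "payload": {"series": [{"ax": 0,"ay": 0,"az": 0,"x": -0.002,"y": -0.0003,"z": 0,"claw": 0},{"ax": 0,"ay": 0,"az": 0,"x": -0.003,"y": -0.0005,"z": 0,"claw": 0},{"ax": 0,"ay": 0,"az": 0,"x": -0.003,"y": -0.0005,"z": 0,"claw": 0}]}}

```text
time_s: 11.65
tool_pos: [0.51, -0.1382, 0.0381]
tool_rot: [180.0, 0.2, -170.9]
force: [4.1, 2.9, 2.5]
grip_width: 0.0118
```

{"api": "step_arm", "payload": {"series": [{"ax": 0,"ay": 0,"az": 0,"x": -0.002,"y": -0.0003,"z": 0,"claw": 0},{"ax": 0,"ay": 0,"az": 0,"x": -0.003,"y": -0.0005,"z": 0,"claw": 0},{"ax": 0,"ay": 0,"az": 0,"x": -0.003,"y": -0.0005,"z": 0,"claw": 0}]}}

```text
time_s: 11.95
tool_pos: [0.5098, -0.1383, 0.0382]
tool_rot: [-180.0, 0.6, -170.9]
force: [12.1, 4.3, -6.0]
grip_width: 0.0119
```

It stops dead at about 23 mm with the force climbing to 12 N, so the right unit binds. Now I'll push it shut.

{"api": "step_arm", "payload": {"series": [{"ax": 0,"ay": 0,"az": 0,"x": 0.004,"y": 0.0006,"z": 0,"claw": 0},{"ax": 0,"ay": 0,"az": 0,"x": 0.008,"y": 0.0013,"z": 0,"claw": 0},{"ax": 0,"ay": 0,"az": 0,"x": 0.012,"y": 0.0019,"z": 0,"claw": 0},{"ax": 0,"ay": 0,"az": 0,"x": 0.016,"y": 0.0025,"z": 0,"claw": 0},{"ax": 0,"ay": 0,"az": 0,"x": 0.02,"y": 0.0032,"z": 0,"claw": 0},{"ax": 0,"ay": 0,"az": 0,"x": 0.024,"y": 0.0038,"z": 0,"claw": 0},{"ax": 0,"ay": 0,"az": 0,"x": 0.027,"y": 0.0043,"z": 0,"claw": 0},{"ax": 0,"ay": 0,"az": 0,"x": 0.028,"y": 0.0045,"z": 0,"claw": 0},{"ax": 0,"ay": 0,"az": 0,"x": 0.028,"y": 0.0045,"z": 0,"claw": 0}]}}

```text
time_s: 12.85
tool_pos: [0.5333, -0.1345, 0.0381]
tool_rot: [180.0, -0.0, -170.9]
force: [-1.1, 3.6, 7.2]
grip_width: 0.0119
```

{"api": "step_arm", "payload": {"series": [{"ax": 0,"ay": 0,"az": 0,"x": 0.002,"y": 0.0003,"z": 0,"claw": 0},{"ax": 0,"ay": 0,"az": 0,"x": 0.002,"y": 0.0003,"z": 0,"claw": 0},{"ax": 0,"ay": 0,"az": 0,"x": 0.002,"y": 0.0003,"z": 0,"claw": 0}]}}

```text
time_s: 13.15
tool_pos: [0.5346, -0.1343, 0.0381]
tool_rot: [180.0, -0.1, -171.0]
force: [-2.7, 4.3, 9.5]
grip_width: 0.0118
```

{"api": "step_arm", "payload": {"series": [{"ax": 0,"ay": 0,"az": 0,"x": 0.002,"y": 0.0003,"z": 0,"claw": 0},{"ax": 0,"ay": 0,"az": 0,"x": 0.002,"y": 0.0003,"z": 0,"claw": 0},{"ax": 0,"ay": 0,"az": 0,"x": 0.002,"y": 0.0003,"z": 0,"claw": 0}]}}

```text
time_s: 13.45
tool_pos: [0.5347, -0.1343, 0.0379]
tool_rot: [180.0, -0.3, -171.0]
force: [-7.2, 3.9, 14.5]
grip_width: 0.0121
```

{"api": "step_arm", "payload": {"series": [{"ax": 0,"ay": 0,"az": 0,"x": -0.001,"y": 0,"z": 0,"claw": 50},{"ax": 0,"ay": 0,"az": 0,"x": -0.001,"y": 0,"z": 0,"claw": 50},{"ax": 0,"ay": 0,"az": 0,"x": -0.001,"y": 0,"z": 0,"claw": 50},{"ax": 0,"ay": 0,"az": 0,"x": -0.001,"y": 0,"z": 0,"claw": 50},{"ax": 0,"ay": 0,"az": 0,"x": -0.001,"y": 0,"z": 0.04,"claw": 50},{"ax": 0,"ay": 0,"az": 0,"x": -0.001,"y": 0,"z": 0.08,"claw": 50},{"ax": 0,"ay": 0,"az": 0,"x": -0.012,"y": 0,"z": 0.12,"claw": 50},{"ax": 0,"ay": 0,"az": 0,"x": -0.012,"y": 0,"z": 0.142,"claw": 50},{"ax": 0,"ay": 0,"az": 0,"x": -0.012,"y": 0,"z": 0.142,"claw": 50}]}}

```text
time_s: 14.35
tool_pos: [0.5276, -0.1352, 0.1833]
tool_rot: [-179.8, 0.3, -171.0]
force: [-0.1, -1.4, 0.9]
grip_width: 0.0437
```

```bash
python3 look.py 5 wrist; python3 - <<'E'
from h import *
d=np.load('pics/pose5.npz'); pose=(d['p'],d['r'])
im=cv2.imread('pics/wrist5.png')
x,y,a=.6211,-.1198,.158
c,s=np.cos(a),np.sin(a); Rm=np.array([[c,-s],[s,c]])
for n,ux in(('5',0),):
  for v in range(170,226,2):print(v,im[v,250,1],np.round(Rm.T@(unproj('wrist',(250,v),.058,pose)[:2]-[x,y]),4))
E
```

```text
time_s 14.35
qpos [ 52.385   11.0316 -45.2327 100.917    8.4018  71.0773 104.0111]
tool_pos [ 0.5276 -0.1352  0.1833]
tool_rot [-179.761     0.32   -170.9846]
force [-0.0906 -1.3707  0.8693]
170 119 [-0.1123 -0.0035]
172 128 [-0.1105 -0.0035]
174 155 [-0.1087 -0.0035]
176 244 [-0.1068 -0.0035]
178 197 [-0.105  -0.0035]
180 136 [-0.1031 -0.0035]
182 135 [-0.1012 -0.0035]
184 135 [-0.0994 -0.0035]
186 212 [-0.0975 -0.0035]
188 252 [-0.0956 -0.0035]
190 252 [-0.0937 -0.0035]
192 252 [-0.0918 -0.0035]
194 252 [-0.0899 -0.0035]
196 252 [-0.088  -0.0035]
198 252 [-0.0861 -0.0036]
200 252 [-0.0842 -0.0036]
202 252 [-0.0822 -0.0036]
204 252 [-0.0803 -0.0036]
206 252 [-0.0784 -0.0036]
208 252 [-0.0764 -0.0036]
210 250 [-0.0745 -0.0036]
212 195 [-0.0725 -0.0036]
214 184 [-0.0705 -0.0036]
216 216 [-0.0685 -0.0036]
218 146 [-0.0666 -0.0036]
220 164 [-0.0646 -0.0036]
222 162 [-0.0626 -0.0036]
224 163 [-0.0606 -0.0036]
```

{"api": "step_arm", "payload": {"series": [{"ax": 0,"ay": 0,"az": -3.5,"x": 0,"y": 0.044,"z": 0,"claw": 50},{"ax": 0,"ay": 0,"az": -7,"x": 0,"y": 0.088,"z": 0,"claw": 50},{"ax": 0,"ay": 0,"az": -10.5,"x": 0,"y": 0.132,"z": 0,"claw": 50},{"ax": 0,"ay": 0,"az": -14,"x": 0,"y": 0.176,"z": 0,"claw": 50},{"ax": 0,"ay": 0,"az": -17.5,"x": 0,"y": 0.22,"z": 0,"claw": 50},{"ax": 0,"ay": 0,"az": -21,"x": 0,"y": 0.264,"z": 0,"claw": 50},{"ax": 0,"ay": 0,"az": -24,"x": 0,"y": 0.308,"z": 0,"claw": 50},{"ax": 0,"ay": 0,"az": -26,"x": 0,"y": 0.352,"z": 0,"claw": 50},{"ax": 0,"ay": 0,"az": -28,"x": 0,"y": 0.396,"z": 0,"claw": 50},{"ax": 0,"ay": 0,"az": -28,"x": 0,"y": 0.44,"z": 0,"claw": 50},{"ax": 0,"ay": 0,"az": -28,"x": 0,"y": 0.465,"z": 0,"claw": 50},{"ax": 0,"ay": 0,"az": -28,"x": 0,"y": 0.465,"z": 0,"claw": 50}]}}

```text
time_s: 15.6
tool_pos: [0.5224, 0.3354, 0.1775]
tool_rot: [179.9, -0.3, 161.5]
force: [-0.9, 0.1, 0.4]
grip_width: 0.0434
```

{"api": "step_arm", "payload": {"series": [{"ax": 0,"ay": 0,"az": 0,"x": 0,"y": 0,"z": 0,"claw": 50},{"ax": 0,"ay": 0,"az": 0,"x": 0,"y": 0,"z": 0,"claw": 50}]}}

```text
time_s: 15.8
tool_pos: [0.5258, 0.3286, 0.1783]
tool_rot: [-179.9, -0.0, 160.9]
force: [1.1, 0.0, 0.6]
grip_width: 0.0438
```

```bash
python3 look.py 6 wrist
```

```text
time_s 15.8
qpos [  6.216   24.7369 -52.4123  90.1126  20.0852  75.2379  22.0624]
tool_pos [0.5258 0.3286 0.1783]
tool_rot [-1.798712e+02 -3.320000e-02  1.609325e+02]
force [1.0793 0.0019 0.6306]
```

View pics/wrist6.png

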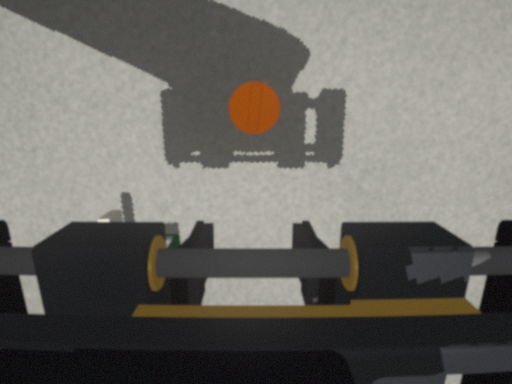

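```bash
python3 - <<'E'
from h import *
im=cv2.imread('pics/wrist6.png')
g=im[70:145,215:295,2]; g=cv2.normalize(g.astype(float),None,0,255,cv2.NORM_MINMAX)
g=np.clip((im[70:145,215:295,2].astype(float)-90)*2.2,0,255).astype(np.uint8)
print(im[100,225:285,2].tolist())
cv2.imwrite('pics/mk6.png',cv2.resize(g,None,fx=7,fy=7,interpolation=cv2.INTER_CUBIC))
E
```

```text
[85, 85, 84, 95, 118, 141, 149, 155, 158, 155, 157, 158, 156, 154, 154, 156, 154, 159, 156, 155, 158, 156, 156, 152, 146, 151, 153, 157, 157, 154, 157, 152, 156, 155, 153, 150, 147, 154, 156, 156, 156, 157, 156, 155, 157, 154, 156, 158, 154, 154, 157, 156, 153, 139, 113, 93, 90, 86, 89, 90]
```

View pics/mk6.png

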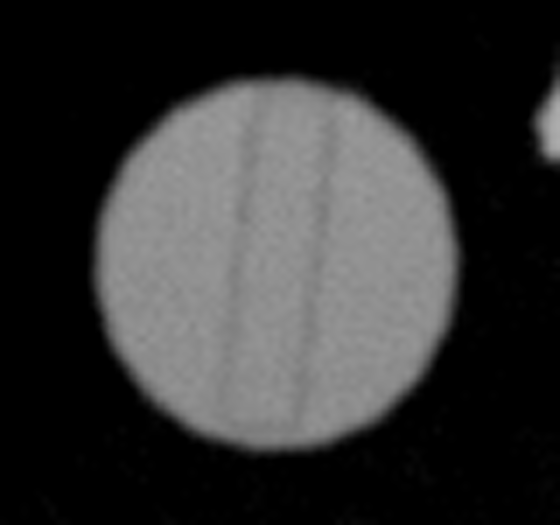

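```bash
python3 - <<'E'
from h import *
d=np.load('pics/pose6.npz'); pose=(d['p'],d['r'])
a=unproj('wrist',(257.4,83.6),.058,pose);b=unproj('wrist',(252.1,129.3),.058,pose)
print(a,b,(a+b)/2,np.linalg.norm(a-b),np.degrees(np.arctan2(*(b-a)[1::-1])))
print(unproj('wrist',(254.7,107.6),.01,pose))
E
```

```text
[0.43973378 0.36206207 0.058     ] [0.4737456  0.34563487 0.058     ] [0.45673969 0.35384847 0.058     ] 0.03777111227583901 -25.77984716473948
[0.45716844 0.35390342 0.01      ]
```

{"api": "step_arm", "payload": {"series": [{"ax": 0,"ay": 0,"az": -4,"x": -0.035,"y": 0.012,"z": 0,"claw": 60},{"ax": 0,"ay": 0,"az": -6.7,"x": -0.069,"y": 0.0245,"z": -0.02,"claw": 60},{"ax": 0,"ay": 0,"az": -6.7,"x": -0.069,"y": 0.0245,"z": -0.06,"claw": 60},{"ax": 0,"ay": 0,"az": -6.7,"x": -0.069,"y": 0.0245,"z": -0.08,"claw": 60},{"ax": 0,"ay": 0,"az": -6.7,"x": -0.069,"y": 0.0245,"z": -0.08,"claw": 60}]}}

```text
time_s: 16.35
tool_pos: [0.4554, 0.3517, 0.0966]
tool_rot: [-179.7, -0.1, 154.2]
force: [-0.3, -0.0, 0.8]
grip_width: 0.052
```

{"api": "step_arm", "payload": {"series": [{"ax": 0,"ay": 0,"az": 0,"x": 0.001,"y": 0.001,"z": -0.03,"claw": 60},{"ax": 0,"ay": 0,"az": 0,"x": 0.001,"y": 0.001,"z": -0.06,"claw": 60},{"ax": 0,"ay": 0,"az": 0,"x": 0.001,"y": 0.001,"z": -0.067,"claw": 60},{"ax": 0,"ay": 0,"az": 0,"x": 0.001,"y": 0.001,"z": -0.067,"claw": 60},{"ax": 0,"ay": 0,"az": 0,"x": 0.001,"y": 0.001,"z": -0.067,"claw": 60}]}}

```text
time_s: 16.85
tool_pos: [0.4587, 0.3567, 0.0344]
tool_rot: [179.9, 0.1, 154.3]
force: [0.9, -0.5, 0.8]
grip_width: 0.052
```

{"api": "step_arm", "payload": {"series": [{"ax": 0,"ay": 0,"az": 0,"x": 0,"y": 0,"z": 0,"claw": 0},{"ax": 0,"ay": 0,"az": 0,"x": 0,"y": 0,"z": 0,"claw": 0},{"ax": 0,"ay": 0,"az": 0,"x": 0,"y": 0,"z": 0,"claw": 0},{"ax": 0,"ay": 0,"az": 0,"x": 0,"y": 0,"z": 0,"claw": 0},{"ax": 0,"ay": 0,"az": 0,"x": 0,"y": 0,"z": 0,"claw": 0},{"ax": 0,"ay": 0,"az": 0,"x": 0,"y": 0,"z": 0,"claw": 0},{"ax": 0,"ay": 0,"az": 0,"x": 0,"y": 0,"z": 0,"claw": 0}]}}

```text
time_s: 17.55
tool_pos: [0.4573, 0.3558, 0.0325]
tool_rot: [-180.0, -0.0, 154.3]
force: [-0.3, -1.3, 1.0]
grip_width: 0.01
```

{"api": "step_arm", "payload": {"series": [{"ax": 0,"ay": 0,"az": 0,"x": 0,"y": 0,"z": 0.02,"claw": 0},{"ax": 0,"ay": 0,"az": 0,"x": 0,"y": 0,"z": 0.05,"claw": 0},{"ax": 0,"ay": 0,"az": 0,"x": 0,"y": 0,"z": 0.09,"claw": 0},{"ax": 0,"ay": 0,"az": 0,"x": 0,"y": 0,"z": 0.13,"claw": 0},{"ax": 0,"ay": 0,"az": 0,"x": 0,"y": 0,"z": 0.15,"claw": 0},{"ax": 0,"ay": 0,"az": 0,"x": 0,"y": -0.02,"z": 0.15,"claw": 0},{"ax": 0,"ay": 0,"az": 0,"x": 0,"y": -0.05,"z": 0.15,"claw": 0},{"ax": 0,"ay": 0,"az": 0,"x": 0,"y": -0.08,"z": 0.15,"claw": 0},{"ax": 0,"ay": 0,"az": 0,"x": 0,"y": -0.11,"z": 0.15,"claw": 0},{"ax": 0,"ay": 0,"az": 0,"x": 0,"y": -0.14,"z": 0.15,"claw": 0},{"ax": 0,"ay": 0,"az": 0,"x": 0,"y": -0.17,"z": 0.15,"claw": 0},{"ax": 0,"ay": 0,"az": 0,"x": 0,"y": -0.2,"z": 0.15,"claw": 0}]}}

```text
time_s: 18.75
tool_pos: [0.4571, 0.1549, 0.1824]
tool_rot: [-180.0, 0.0, 154.3]
force: [1.1, 0.1, -0.9]
grip_width: 0.0098
```

{"api": "step_arm", "payload": {"series": [{"ax": 0,"ay": 0,"az": 3,"x": 0,"y": -0.03,"z": 0,"claw": 0},{"ax": 0,"ay": 0,"az": 6,"x": 0,"y": -0.06,"z": 0,"claw": 0},{"ax": 0,"ay": 0,"az": 9,"x": 0,"y": -0.09,"z": 0,"claw": 0},{"ax": 0,"ay": 0,"az": 12,"x": 0.01,"y": -0.12,"z": 0,"claw": 0},{"ax": 0,"ay": 0,"az": 15,"x": 0.03,"y": -0.15,"z": 0,"claw": 0},{"ax": 0,"ay": 0,"az": 18,"x": 0.05,"y": -0.18,"z": 0,"claw": 0},{"ax": 0,"ay": 0,"az": 21,"x": 0.07,"y": -0.21,"z": 0,"claw": 0},{"ax": 0,"ay": 0,"az": 24,"x": 0.1,"y": -0.24,"z": 0,"claw": 0},{"ax": 0,"ay": 0,"az": 27,"x": 0.13,"y": -0.26,"z": 0,"claw": 0},{"ax": 0,"ay": 0,"az": 30,"x": 0.15,"y": -0.27,"z": 0,"claw": 0},{"ax": 0,"ay": 0,"az": 32,"x": 0.164,"y": -0.274,"z": 0,"claw": 0},{"ax": 0,"ay": 0,"az": 32,"x": 0.164,"y": -0.274,"z": 0,"claw": 0}]}}

```text
time_s: 19.95
tool_pos: [0.6225, -0.1186, 0.1815]
tool_rot: [179.9, -0.0, -173.7]
force: [0.4, 0.2, -1.3]
grip_width: 0.0099
```

{"api": "step_arm", "payload": {"series": [{"ax": 0,"ay": 0,"az": 0,"x": 0,"y": 0,"z": 0,"claw": 0},{"ax": 0,"ay": 0,"az": 0,"x": 0,"y": 0,"z": 0,"claw": 0},{"ax": 0,"ay": 0,"az": 0,"x": 0,"y": 0,"z": 0,"claw": 0}]}}

```text
time_s: 20.25
tool_pos: [0.6208, -0.1175, 0.1829]
tool_rot: [-180.0, -0.0, -173.6]
force: [-0.5, -0.7, -1.6]
grip_width: 0.0099
```

```bash
python3 look.py 7 scene
```

```text
time_s 20.25
qpos [ 38.4028  21.9142 -38.3079  88.4702  13.9242  74.4613  94.7219]
tool_pos [ 0.6208 -0.1175  0.1829]
tool_rot [-1.799721e+02 -8.200000e-03 -1.736426e+02]
force [-0.5411 -0.7193 -1.56  ]
```

View pics/scene7.png

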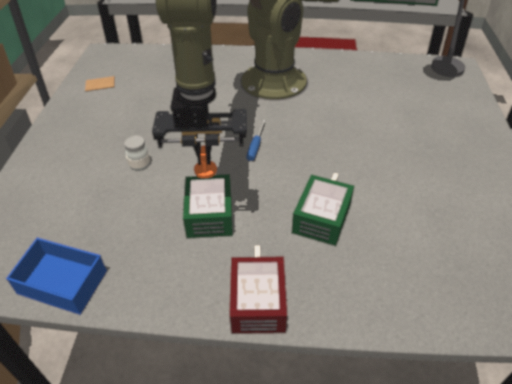

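The marker hangs upright above the right-hand unit (foot at about (205,170)), and both drawers look shut. Now I'll lower it.

{"api": "step_arm", "payload": {"series": [{"ax": 0,"ay": 0,"az": 0,"x": 0,"y": -0.001,"z": -0.02,"claw": 0},{"ax": 0,"ay": 0,"az": 0,"x": 0,"y": -0.001,"z": -0.04,"claw": 0},{"ax": 0,"ay": 0,"az": 0,"x": 0,"y": -0.001,"z": -0.06,"claw": 0},{"ax": 0,"ay": 0,"az": 0,"x": 0,"y": -0.001,"z": -0.07,"claw": 0},{"ax": 0,"ay": 0,"az": 0,"x": 0,"y": -0.001,"z": -0.076,"claw": 0},{"ax": 0,"ay": 0,"az": 0,"x": 0,"y": -0.001,"z": -0.076,"claw": 0},{"ax": 0,"ay": 0,"az": 0,"x": 0,"y": -0.001,"z": -0.076,"claw": 0}]}}

```text
time_s: 21.0
tool_pos: [0.622, -0.1189, 0.1075]
tool_rot: [-180.0, 0.1, -173.7]
force: [0.1, 0.3, -1.4]
grip_width: 0.0099
```

{"api": "step_arm", "payload": {"series": [{"ax": 0,"ay": 0,"az": 0,"x": 0,"y": 0,"z": -0.002,"claw": 0},{"ax": 0,"ay": 0,"az": 0,"x": 0,"y": 0,"z": -0.003,"claw": 0},{"ax": 0,"ay": 0,"az": 0,"x": 0,"y": 0,"z": -0.003,"claw": 0}]}}

```text
time_s: 21.3
tool_pos: [0.6216, -0.1189, 0.1038]
tool_rot: [-180.0, 0.0, -173.7]
force: [0.0, 0.1, -1.2]
grip_width: 0.0099
```

{"api": "step_arm", "payload": {"series": [{"ax": 0,"ay": 0,"az": 0,"x": 0,"y": 0,"z": -0.001,"claw": 0},{"ax": 0,"ay": 0,"az": 0,"x": 0,"y": 0,"z": -0.002,"claw": 0},{"ax": 0,"ay": 0,"az": 0,"x": 0,"y": 0,"z": -0.002,"claw": 0}]}}

```text
time_s: 21.6
tool_pos: [0.6217, -0.119, 0.1025]
tool_rot: [-180.0, 0.0, -173.7]
force: [-3.0, 0.6, 4.8]
grip_width: 0.0099
```

Contact: the force went from -1.3 to +4.8 N at the expected height. I'll release and rise.

{"api": "step_arm", "payload": {"series": [{"ax": 0,"ay": 0,"az": 0,"x": 0,"y": 0,"z": 0,"claw": 50},{"ax": 0,"ay": 0,"az": 0,"x": 0,"y": 0,"z": 0,"claw": 50},{"ax": 0,"ay": 0,"az": 0,"x": 0,"y": 0,"z": 0,"claw": 50},{"ax": 0,"ay": 0,"az": 0,"x": 0,"y": 0,"z": 0,"claw": 50},{"ax": 0,"ay": 0,"az": 0,"x": 0,"y": 0,"z": 0,"claw": 50},{"ax": 0,"ay": 0,"az": 0,"x": 0,"y": 0,"z": 0.03,"claw": 50},{"ax": 0,"ay": 0,"az": 0,"x": 0,"y": 0,"z": 0.06,"claw": 50},{"ax": 0,"ay": 0,"az": 0,"x": 0,"y": 0,"z": 0.1,"claw": 50},{"ax": 0,"ay": 0,"az": 0,"x": 0,"y": 0,"z": 0.13,"claw": 50},{"ax": 0,"ay": 0,"az": 0,"x": -0.04,"y": 0,"z": 0.13,"claw": 50},{"ax": 0,"ay": 0,"az": 0,"x": -0.08,"y": 0,"z": 0.13,"claw": 50},{"ax": 0,"ay": 0,"az": 0,"x": -0.12,"y": 0,"z": 0.13,"claw": 50}]}}

```text
time_s: 22.8
tool_pos: [0.5003, -0.1187, 0.2314]
tool_rot: [180.0, 0.0, -173.6]
force: [-0.5, 0.4, 0.6]
grip_width: 0.0433
```

{"api": "step_arm", "payload": {"series": [{"ax": 0,"ay": 0,"az": 0,"x": 0,"y": 0.04,"z": 0,"claw": 50},{"ax": 0,"ay": 0,"az": 0,"x": 0,"y": 0.08,"z": 0,"claw": 50},{"ax": 0,"ay": 0,"az": 0,"x": 0,"y": 0.12,"z": 0,"claw": 50},{"ax": 0,"ay": 0,"az": 0,"x": 0,"y": 0.12,"z": 0,"claw": 50},{"ax": 0,"ay": 0,"az": 0,"x": 0,"y": 0.12,"z": 0,"claw": 50},{"ax": 0,"ay": 0,"az": 0,"x": 0,"y": 0.12,"z": 0,"claw": 50}]}}

```text
time_s: 23.4
tool_pos: [0.5015, -0.0003, 0.2315]
tool_rot: [-180.0, -0.0, -173.7]
force: [-0.7, 0.0, -0.4]
grip_width: 0.0435
```

```bash
python3 look.py 8 scene top; python3 - <<'E'
import cv2
b=cv2.imread("pics/scene8.png");a=cv2.imread("pics/top8.png")
cv2.imwrite("pics/s8.png",cv2.resize(b[125:255,115:420],None,fx=2.6,fy=2.6,interpolation=cv2.INTER_CUBIC))
cv2.imwrite("pics/t8.png",cv2.resize(a[125:245,120:410],None,fx=2.7,fy=2.7,interpolation=cv2.INTER_CUBIC))
E
```

```text
time_s 23.4
qpos [ 41.8347   2.42   -45.5345 102.3396   1.8141  75.9803  92.1372]
tool_pos [ 5.015e-01 -3.000e-04  2.315e-01]
tool_rot [-1.799672e+02 -1.030000e-02 -1.737488e+02]
force [-0.671   0.0388 -0.3561]
```

View pics/s8.png

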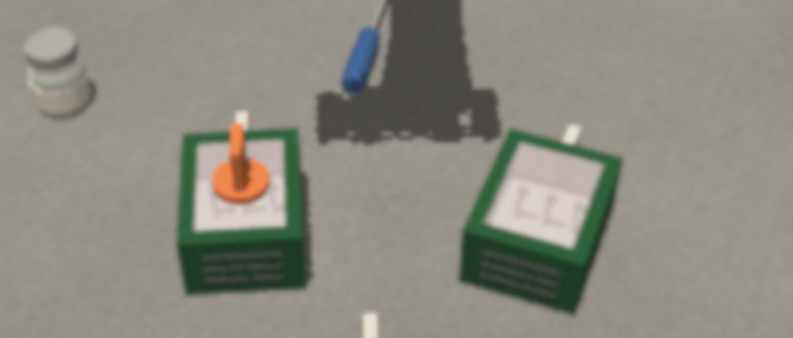

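View pics/t8.png

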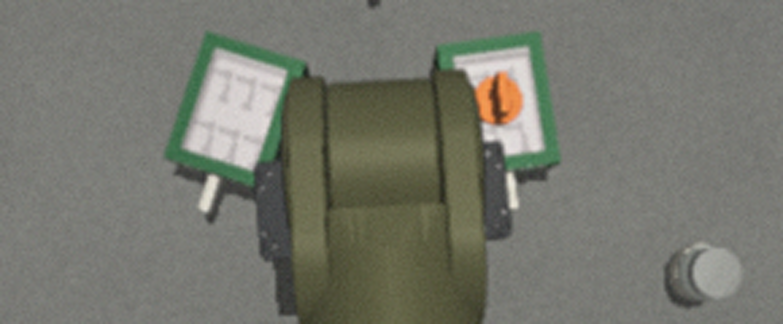

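```bash
python3 - <<'E'
from h import *
for k,(x,y,a) in {'L':(.6108,.1538,-.297),'R':(.6211,-.1198,.158)}.items():
  for n in('top0','top8'):
    im=cv2.imread(f'pics/{n}.png').astype(np.float32); c,s=np.cos(a),np.sin(a)
    print(k,n,[int(cv2.getRectSubPix(im,(1,1),tuple(map(float,proj('top',[[x+c*u,y+s*u,.058]])[0])))[0,0,1]) for u in np.arange(-.1,-.122,-.002)])
E
```

```text
L top0 [204, 207, 207, 203, 201, 181, 150, 126, 118, 117, 118]
L top8 [217, 217, 216, 214, 205, 174, 140, 127, 126, 125, 123]
R top0 [211, 212, 217, 215, 207, 189, 157, 131, 120, 121, 120]
R top8 [205, 211, 214, 212, 199, 158, 130, 115, 116, 118, 121]
```

Both tabs stand at -110 mm, which is shut and slightly further in than at the start. Handing in.

```bash
python3 -c "
from cell import workorder
print(workorder.sign_off())"
```

```text
the job is handed in; nothing more can be done
None
```

The job is handed in at about 23.5 s: the right-hand unit is the one that binds, and the orange marker stands upright on top of it.

- **Left drawer:** it ran 58 mm with little force, resisting only at the end of the pull. It is sound and I pushed it shut.
- **Right drawer:** it stopped dead after about 23 mm, with the pull rising to 12 N. I pushed it home against its stop.
- **Marker:** only after trying both did I pick it up (10 mm grip on the plate). I set it within a few millimetres of the right unit's centre, and contact came at the expected height.

**Last checks:**
- The scene picture shows the marker upright and released on the right unit.
- The top picture puts both tab tips at about -110 mm, which is shut.
- The jar looks unmoved, and the gripper is clear of everything.

**Disagreement:** the wrist camera put both shut tab tips at about -100 mm instead of -110 mm, and I did not find out why. I relied on the top camera, the right drawer's end stop and the left drawer's return travel instead.

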